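# Thread the rolling pin through its rack

## Robot

A 7-joint arm with a two-finger parallel gripper is mounted at the origin on a cart in front of the work surface, level with it; the furniture and walls round the work are solid. World frame = base frame: x ahead of the robot, y to its left, z up, the work surface at z = 0. Lengths are in mm, angles in rad, forces in N, time in s.
With the tool pointing down it reaches from about 400 to 850 mm from the base axis. Payload 4.4 kg.
Tool frame: the origin (TCP) lies between the finger pads; the fingertips stand 19 mm ahead of it and the grasp point (between the pads) is the TCP; z points along the fingers, y is the line along which they close (so a half turn about z gives the same grasp; the last joint's range is limited). The gripper opens to 94 mm and grips with 3 to 60 N. Pads are 16 mm wide; open, the fingers measure 119 mm over their backs; the gripper's body (75 mm by 177 mm) begins 78 mm behind the grasp point.
Start: joints at [-1.338, 0.628, 0.038, 1.517, -0.027, 0.996, -0.02], TCP at [191.317, 621.221, 192.578] pointing down, gripper open.
Joint ranges: [-3.06, 3.06], [-0.37, 2.12], [-1.25, 1.32], [0.18, 2.47], [-1.1, 4.24], [0.23, 1.98], [-2.94, 2.94]. Speed limits (rad/s): [2.57, 2.57, 3.14, 3.14, 3.14, 3.14, 3.14].

## Interface

Orientations are given as a unit quaternion [w, x, y, z].
In Python, from station import env gives the robot as it stands.
- The arm moves only by the shell command python3 -m handwheel 'ROWS' [FORCE]. ROWS is JSON, a list that holds one entry, the list of rows, each a list of 7 numbers: the shift along the tool's x, y, z each as a share of 0.4 m, from -1 to 1, then the turn, a rotation vector about the tool's x, y, z each as a share of 180 degrees, from -1 to 1, then the gripper command: -1 is shut, 1 is fully open, values between are in proportion. A call has 1 to 8 rows; each row is the pose to reach, as a shift and turn from the pose commanded when the call began, along the tool's axes at that moment, turning the shorter way round; what a row does not reach only later rows make up. A row lasts 1/12 s, in which the tool goes at most 41.7 mm and 7.16 degrees, less where a joint would pass 70% of its speed; a pose out of reach is approached as far as the arm can. A call with a number of a shift or a turn outside -1 to 1 is refused whole. A call with a gripper value outside its range is refused whole. The fingers move at their own pace and stop on an object; FORCE is the grip in N (left out, the last holds). Time passes only in rows, so rows that repeat a pose let the fingers close. It gives the time, the measured TCP pose, the force, the opening and the grip force at its end, in the units of the state.
- env.get_obs(): the state, without advancing time (a new reading comes with each control period).
- env.get_image(name): name is "side" or "top" or "wrist"; returns the picture (480x640x3 uint8, blue, green, red); there is no depth.
- env.calibration(name): a dict with "vertical_fov" (degrees; the focal length in pixels is half the picture's height over the tangent of half this angle, whatever the lens; pixels are square), "cx", "cy" (the principal point, pixels), "R" (3x3) and "t" (3): a world point X has camera coordinates R X + t. Camera axes: x right, y down, z forward; pixel columns grow to the right and rows downward; lengths in mm; the calibration is good to about 2 mm. A picture is of the moment at which its call begins: read the wrist's pose just before it. calibration takes no time and is no camera call; for the wrist camera it gives the pose at the moment of the call.
- env.job_done(): hands the job in; it is judged then, once.
The state is a dict: "t": time; "joint_positions": joint angles; "joint_velocities": joint speeds; "tau": joint torques, N m; "ee_pos": TCP position; "tcp_rot": TCP orientation; "wrist_force": force on the tool from outside, world axes, zero at the start; "moment": the same for the moment, N m; "finger_gap": opening from 0.0 (shut) to 1.0 (fully open); "gripper_force": force on a finger pad.
Only numpy, scipy, OpenCV 4.12 (cv2) and the standard library are available. Lean on these libraries where they do the work, as an engineer would, in place of code of your own. Each camera call takes 0.05 s, during which the arm holds its last target. There are 200 camera calls.

## Task

Take the small rolling pin off its rest and, neck first, slide it through the rings of the wooden rack, largest ring first, past the drag of the spring shoes in the middle ring, until you feel its shoulder stopped by the smallest ring. Hold it pressed against that ring for a moment with a push of about 14 N in all (never over 25 N), then let go, leaving the pin fully home. Leave the fruit and the salt shaker alone.

Things in the scene. Friction and masses are not known exactly. Their poses are not given: they have to be found in the camera images.
- pin: Small dark-wood rolling pin, 252 mm long, 80 to 130 g, loose, level in its rest. Origin on its axis where it is gripped; +x runs along it to the neck. Body 26 mm in diameter, x = -78 to +134 mm, narrowing to 20 mm over the last 9 mm, ending in a flat shoulder. Neck 12 mm in diameter, x = 134 to 174 mm, its last 9 mm narrowing to 6 mm. Centre of mass near x = 33 mm.
- pin_shoulder (a point): Centre of the pin's flat shoulder; axes as the pin's.
- pin_tip (a point): Tip of the pin's neck, 40 mm ahead of the shoulder; axes as the pin's.
- pin_rest: Fixed low wooden rest (plank 170 x 46 x 6 mm) that holds the pin, axis 33 mm above the worktop, in two notched blocks 12 mm thick with cheeks 30 mm high, at x = -60 and +90 mm; between them is room for fingers. Origin on its underside below the pin's origin; x along the pin. The pin lifts straight up out of it.
- rack: Fixed wooden rack, base 136 x 56 x 14 mm, origin at the centre of its underside, +x along the row the way the pin goes in. Three upright rings, each 10 mm thick, share a level axis along x, 62 mm above the worktop: centred at x = -50 mm (bore 32, outside 50 mm), at x = 0 (bore 30, outside 48 mm) and the smallest (bore 16, outside 40 mm) beyond it on the stop rail.
- rack_entry (a point): Centre of the outer face of the largest ring (rack x = -55 mm), on the axis; axes as the rack's. With the pin home, the pin's origin lies 29 to 59 mm outside it.
- rack_shoes (a point): Centre of the middle ring, on the axis; axes as the rack's. Two round steel spring shoes, left and right in it (steel housings reach 42 mm to either side), stand 11.5 mm from the axis. The pin's body pushes each aside 1.5 mm against some 4 N: over the last 20 to 50 mm of travel it drags by 2 to 6 N (briefly up to 10 N on entering), which may fade once stopped. The neck passes freely.
- stop_rail: Steel rail on the far end of the rack's base with the smallest ring clamped on it. It passes the neck and stops the shoulder. The ring's near face, which the shoulder meets, is clamped anywhere from 20 to 50 mm past the rack's origin, a different place each time, which is not measured: it must be felt. Origin at rack x = +20 mm on the worktop; axes as the rack's.
- lemon: Lemon, 71 x 53 x 51 mm, bystander; origin at its underside.
- salt_shaker: Salt shaker, 44 mm across, 90 mm high, bystander; origin at its underside.
- mandarin: Mandarin, 61 x 60 x 50 mm, bystander; origin at its underside.
Mind the look-alikes: they are no part of the job. What is shaped like the rack but red is not meant.

How it is judged:
By the outcome, as a careful person would: the job done as asked, in the order asked, and still so for the second after the job is handed in, with the robot touching nothing.
It also fails if it takes over 53 s, if anything falls off the work surface, if the arm or the gripper's body presses on something with over 40 N, if the wrist force passes 120 N, or if a joint passes its speed limit or range.

## Working session

There is one attempt and no reset: what is moved stays moved. The work goes in short steps, Python scripts to look and compute and a shell command to move; the robot and the scene stay as the last step left them, time stands still between calls to the robot, and variables do not carry over. Pictures are saved under pics/ and viewed, at most 10 in all, crops included, and the job is handed in when it is done.

```bash
mkdir -p pics; ls; python3 - <<'E'
from station import env
import cv2
o=env.get_obs();print(o)
for n in("top","side"):
    im=env.get_image(n);cv2.imwrite(f"pics/{n}0.png",im)
    c=env.calibration(n);print(n,c)
E
```

```text
pics
{'t': 0.0, 'joint_positions': array([-1.33779442,  0.62931447,  0.0384656 ,  1.51832933, -0.02695465,
        0.99629712, -0.02002466]), 'joint_velocities': array([-5.59273229e-04, -1.30348173e-03, -9.49820209e-05,  5.92141225e-04,
       -8.30358596e-04, -9.73246706e-04,  3.54953110e-04]), 'tau': array([-8.91138734e-04, -5.49735725e+01,  1.14357881e+00, -1.86634898e+01,
       -5.21155342e-02,  2.38595571e-02,  1.55316025e-04]), 'ee_pos': array([191.14656803, 620.55786376, 191.68747832]), 'tcp_rot': array([-9.96769070e-05,  1.48854735e-01,  9.88858651e-01, -9.09556390e-04]), 'wrist_force': array([0.01432491, 0.56634275, 0.06079895]), 'moment': array([-0.02732115,  0.01951488,  0.0306391 ]), 'gripper_force': 0.0, 'finger_gap': 0.9991863173547756}
top {'vertical_fov': 52.59264782121381, 'cx': 322.03185254531235, 'cy': 245.059833199054, 'R': array([[-0.12012134, -0.99274807, -0.00470368],
       [-0.96873825,  0.1182495 , -0.21809002],
       [ 0.21706466, -0.02164063, -0.97591732]]), 't': array([ 198.58052636,  623.21216638, 1113.31459002])}
side {'vertical_fov': 52.69736627823369, 'cx': 316.05781470056615, 'cy': 232.75806296033235, 'R': array([[ 0.98454961, -0.17404005,  0.01929044],
       [-0.07639206, -0.52603553, -0.84702472],
       [ 0.15756368,  0.83246423, -0.53120335]]), 't': array([-607.67384593,  156.24946525,  972.96722361])}
```

View pics/top0.png

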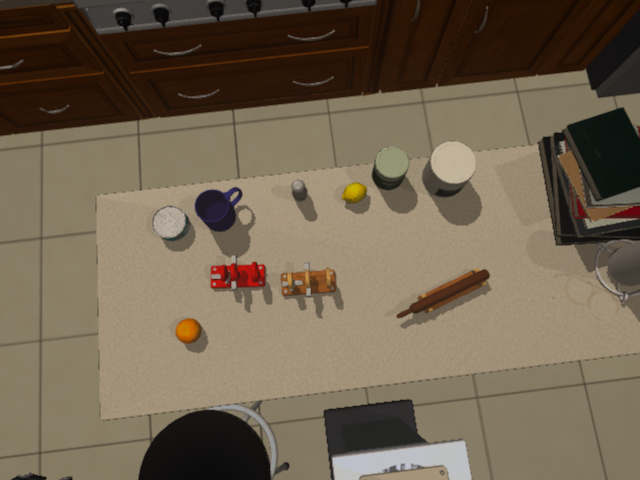

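View pics/side0.png

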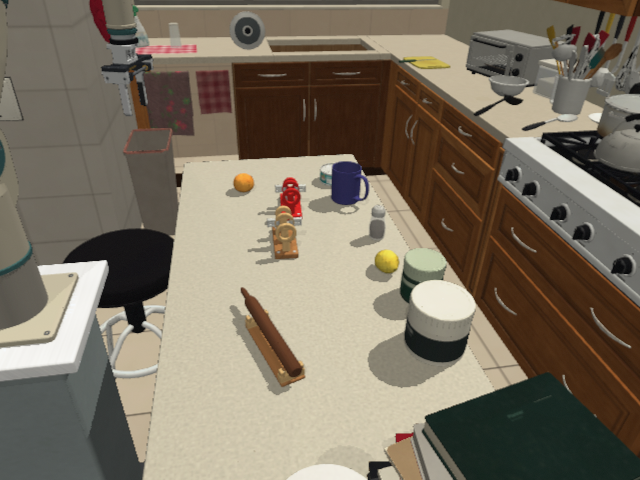

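The top view shows the two rack-like things: a red one at (238,276) and a wooden one at (308,283). The wooden one fits the description. The pin lies at (400,316) to (489,272) with its neck at the left end. I'll confirm the rack in an enlarged crop.

```bash
cat > h.py <<'E'
import numpy as np, cv2
from station import env
def ray(c,uv):
    f=240/np.tan(np.radians(c["vertical_fov"])/2)
    R=np.array(c["R"]);t=np.array(c["t"])
    d=R.T@np.array([(uv[0]-c["cx"])/f,(uv[1]-c["cy"])/f,1]);return -R.T@t,d
def onz(c,uv,z):
    o,d=ray(c,uv);return o+d*(z-o[2])/d[2]
def proj(c,X):
    f=240/np.tan(np.radians(c["vertical_fov"])/2)
    p=np.array(c["R"])@np.array(X)+np.array(c["t"]);return np.array([c["cx"]+f*p[0]/p[2],c["cy"]+f*p[1]/p[2]])
E
python3 - <<'E'
from h import *
t=cv2.imread("pics/top0.png");s=cv2.imread("pics/side0.png")
a=cv2.resize(t[245:320,200:350],(800,400),interpolation=cv2.INTER_CUBIC)
b=cv2.resize(s[170:270,240:340],(200,200),interpolation=cv2.INTER_CUBIC)
cv2.imwrite("pics/crop.png",np.vstack([a,np.hstack([b,np.zeros((200,600,3),np.uint8)])]))
c=env.calibration("top")
tip=onz(c,(400,316),33);end=onz(c,(489,272),33)
print("pin",tip,end,np.linalg.norm(tip-end))
u=(tip-end)/np.linalg.norm(tip-end);print("origin",tip-174*u,end+78*u,np.degrees(np.arctan2(u[1],u[0])))
hsv=cv2.cvtColor(t,cv2.COLOR_BGR2HSV)
for uv in((335,283),(282,286)):print(onz(c,uv,14))
print(hsv[287,318],hsv[276,250],hsv[290,450],hsv[300,380])
print("side of cam",onz(env.calibration("side"),(285,250),14))
E
```

```text
pin [452.35360175 -45.71941693  33.        ] [ 532.70806675 -281.11137283   33.        ] 248.7291960058571
origin [ 508.5660494  -210.38927067   33.        ] [ 507.50938332 -207.29385219   33.        ] 108.84808469026046
[554.19741198 100.15416859  14.        ]
[562.72498704 232.89862679  14.        ]
[ 13 190 118] [  1 235 176] [ 10 169  74] [ 19  63 161]
side of cam [562.41132196 115.03242572  14.        ]
```

View pics/crop.png

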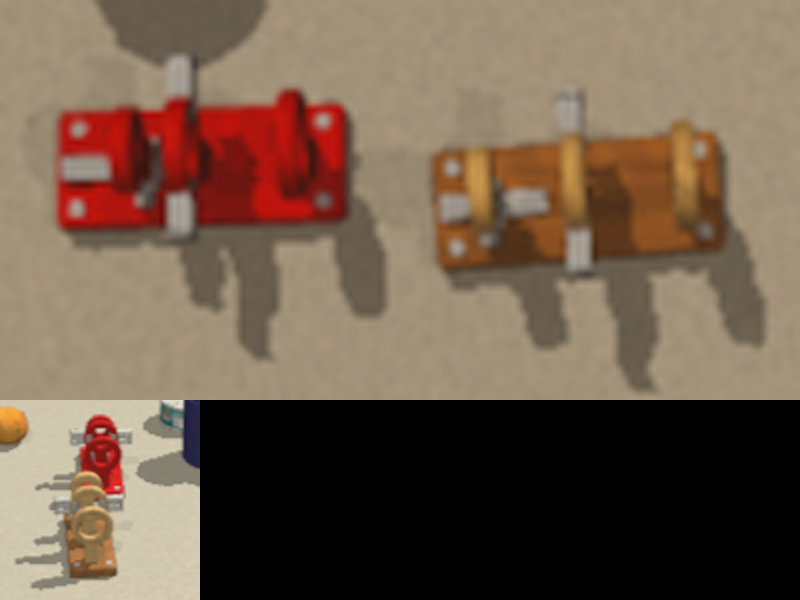

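The crop confirms it. The wooden rack's largest ring is at the right (crop about 685,175) and its steel rail and smallest ring are at the left (480,190), so the entry faces -y. The red rack is the decoy.

```bash
cat >> h.py <<'E'
from scipy.spatial.transform import Rotation as Ro
def rot(o): q=o["tcp_rot"];return Ro.from_quat([q[1],q[2],q[3],q[0]])
def down(a):
    a=np.radians(a);x=np.array([np.cos(a),np.sin(a),0]);z=np.array([0,0,-1.]);return Ro.from_matrix(np.array([x,np.cross(z,x),z]).T)
def shares(p,a,cur=None,R0=None):
    o=env.get_obs();R=R0 or rot(o);c=o["ee_pos"] if cur is None else np.array(cur)
    print("shift",np.round(R.inv().apply(np.array(p)-c)/400,4),"turn",np.round((R.inv()*down(a)).as_rotvec()/np.pi,4),"dist",np.linalg.norm(np.array(p)-c).round(1))
E
python3 - <<'E'
from h import *
c=env.calibration("wrist");o=env.get_obs();R=rot(o);Rc=np.array(c["R"])
print(R.inv().apply(-Rc.T@c["t"]-o["ee_pos"]),R.inv().apply(Rc[2]),R.inv().apply(Rc[0]),c["vertical_fov"])
shares([375,370,290],130);shares([540,120,300],95)
E
```

```text
[  69.84505349   -0.88121115 -192.87873184] [-2.40856707e-01  5.52334610e-06  9.70560687e-01] [1.64524274e-04 9.99999986e-01 3.51378635e-05] 71.1694908979407
shift [-0.6238 -0.464  -0.2448] turn [-5.000e-04  1.000e-04  1.827e-01] dist 326.0
shift [-1.202  -0.9399 -0.269 ] turn [-4.000e-04  3.000e-04  3.771e-01] dist 619.8
```

```bash
python3 -m handwheel '[[[-0.62,-0.46,-0.24,0,0,0.18,1],[-0.62,-0.46,-0.24,0,0,0.18,1],[-0.62,-0.46,-0.24,0,0,0.18,1],[-0.62,-0.46,-0.24,0,0,0.18,1],[-0.62,-0.46,-0.24,0,0,0.18,1],[-0.62,-0.46,-0.24,0,0,0.18,1],[-0.62,-0.46,-0.24,0,0,0.18,1],[-0.62,-0.46,-0.24,0,0,0.18,1]]]'; python3 -c "
from h import *
shares([550,210,200],95)"
```

```text
t: 0.77
ee_pos: [376.2, 369.1, 289.5]
tcp_rot: [0.001, 0.42, 0.907, -0.0]
wrist_force: [0.0, 0.2, -0.4]
finger_gap: 1.003
gripper_force: 0.0
shift [-0.5842  0.0739  0.2244] turn [0.0002 0.0003 0.1962] dist 252.1
```

```bash
python3 -m handwheel '[[[-0.584,0.074,0.22,0,0,0.196,1],[-0.584,0.074,0.22,0,0,0.196,1],[-0.584,0.074,0.22,0,0,0.196,1],[-0.584,0.074,0.22,0,0,0.196,1],[-0.584,0.074,0.22,0,0,0.196,1],[-0.584,0.074,0.22,0,0,0.196,1],[-0.584,0.074,0.22,0,0,0.196,1],[-0.584,0.074,0.22,0,0,0.196,1]]]'; python3 - <<'E'
from h import *
import pickle
o=env.get_obs();c=env.calibration("wrist");im=env.get_image("wrist");print(o["joint_velocities"].round(3),o["ee_pos"])
cv2.imwrite("pics/w1.png",im);pickle.dump(c,open("w1.pkl","wb"))
E
```

```text
t: 1.43
ee_pos: [549.0, 210.7, 199.1]
tcp_rot: [0.0, 0.676, 0.737, -0.002]
wrist_force: [-0.4, 0.2, 0.5]
finger_gap: 1.002
gripper_force: 0.0
[-0.058 -0.035 -0.048  0.004 -0.015  0.014 -0.013] [549.02568036 210.65057137 199.1208609 ]
```

View pics/w1.png

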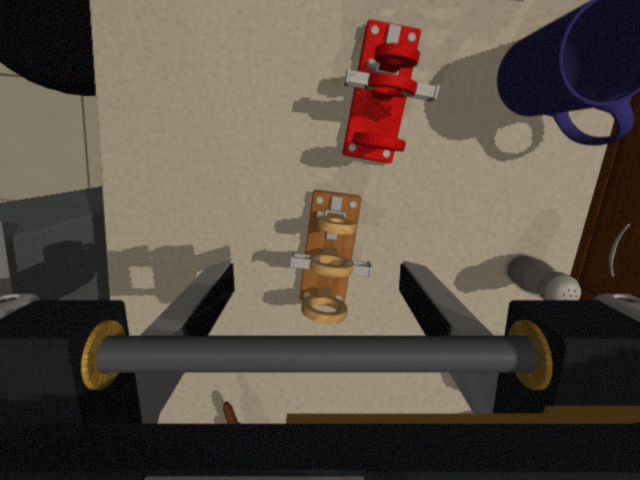

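The wrist view shows the wooden rack's base from (313,190) to about (340,310). Its housing ends are at (292,260) and (370,268), and the entry ring is at (325,309). The pin tip is at (230,405), the decoy at (385,90).

```bash
python3 - <<'E'
from h import *
im=cv2.imread("pics/w1.png");
cv2.imwrite("pics/w1c.png",cv2.resize(im[180:330,270:390],(480,600),interpolation=cv2.INTER_CUBIC))
E
```

```text
(no output)
```

View pics/w1c.png

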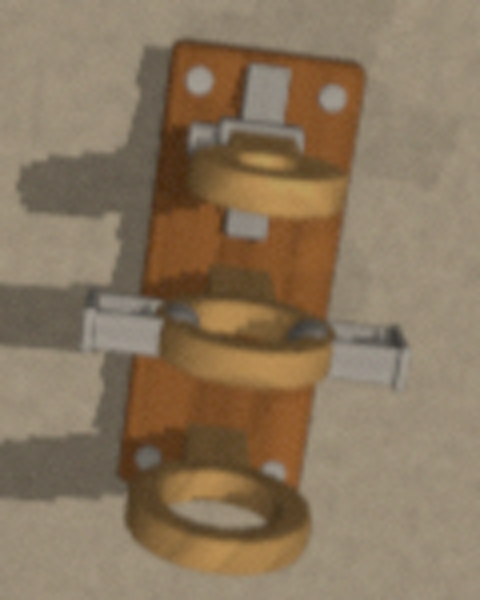

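```bash
python3 - <<'E'
from h import *
import pickle
c=pickle.load(open("w1.pkl","rb"))
P=lambda u,v,z:onz(c,(270+u/4-.375,180+v/4-.375),z)
s=[P(200,81,14),P(333,98,14),P(148,459,14),P(273,472,14)]
f=(s[0]+s[1])/2;n=(s[2]+s[3])/2;d=f-n
print("screws",np.round(s,1),np.linalg.norm(s[0]-s[1]),np.linalg.norm(s[2]-s[3]))
print("axis ang",np.degrees(np.arctan2(d[1],d[0])),"len",np.linalg.norm(d),"centre",(f+n)/2)
k=[P(180,40,14),P(363,67,14)]
print("far corners",np.round(k,1),np.linalg.norm(k[0]-k[1]))
for nm,a,b in(("entry",(127,512),(310,528)),("mid",(162,335),(331,351)),("small",(190,181),(347,196)),("hous",(83,325),(408,362))):
    A,B=P(*a,62),P(*b,62);print(nm,(A+B)/2,np.linalg.norm(A-B),np.degrees(np.arctan2(*(B-A)[[1,0]])))
E
```

```text
screws [[550.7 225.2  14. ]
 [588.7 223.6  14. ]
 [545.1 108.7  14. ]
 [583.4 107.8  14. ]] 38.09060620294606 38.30229235400447
axis ang 87.30668338420132 len 116.2544292124069 centre [566.95013496 166.31512363  14.        ]
far corners [[544.  236.2  14. ]
 [596.2 233.1  14. ]] 52.223157734260724
entry [565.04903599 114.42729452  62.        ] 49.394712318761556 -0.5134786231092738
mid [567.6984933  165.01765157  62.        ] 44.11772655970424 -0.7689159670433199
small [569.25456552 206.41245935  62.        ] 39.81880297243494 -0.6613811576672385
hous [567.56597909 164.85459047  62.        ] 85.05335087965065 -1.9126469312566619
```

Ring and screw measurements agree: the rack centre is (567.3,166) and its axis lies at 87.4°. Now I go over the pin.

```bash
python3 - <<'E'
from h import *
shares([485,-143,200],108.8)
E
```

```text
shift [-8.731e-01 -2.361e-01  1.000e-04] turn [-0.0006  0.     -0.0761] dist 361.8
```

```bash
python3 -m handwheel '[[[-0.873,-0.236,0,0,0,-0.076,1],[-0.873,-0.236,0,0,0,-0.076,1],[-0.873,-0.236,0,0,0,-0.076,1],[-0.873,-0.236,0,0,0,-0.076,1],[-0.873,-0.236,0,0,0,-0.076,1],[-0.873,-0.236,0,0,0,-0.076,1],[-0.873,-0.236,0,0,0,-0.076,1],[-0.873,-0.236,0,0,0,-0.076,1]]]';  python3 -m handwheel '[[[0,0,0,0,0,0,1],[0,0,0,0,0,0,1]]]'; python3 - <<'E'
from h import *
import pickle
o=env.get_obs();c=env.calibration("wrist");im=env.get_image("wrist");print(o["joint_velocities"].round(3),o["ee_pos"])
cv2.imwrite("pics/w2.png",im);pickle.dump(c,open("w2.pkl","wb"))
E
```

```text
t: 2.15
ee_pos: [490.5, -113.6, 201.4]
tcp_rot: [0.0, 0.58, 0.815, 0.001]
wrist_force: [0.2, 0.5, 0.5]
finger_gap: 0.996
gripper_force: 0.0
t: 2.32
ee_pos: [490.5, -115.3, 201.4]
tcp_rot: [0.0, 0.583, 0.813, 0.0]
wrist_force: [0.4, 0.5, 0.8]
finger_gap: 0.998
gripper_force: 0.0
[-0.057  0.008 -0.052 -0.004 -0.016  0.003 -0.01 ] [ 490.49907224 -115.27371907  201.37435215]
```

View pics/w2.png

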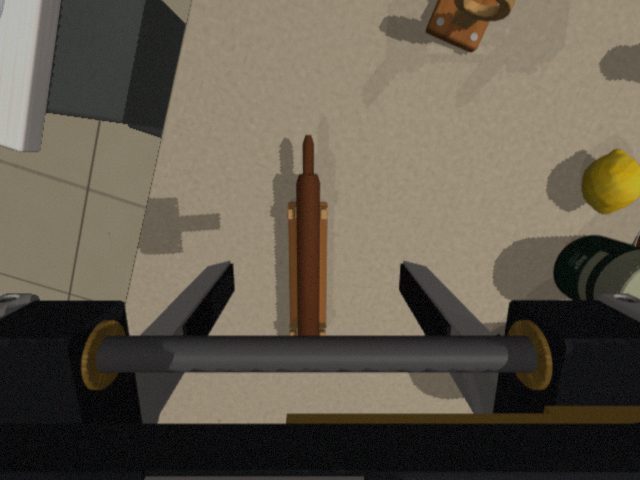

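The pin runs almost straight up the picture. Its tip is at (308,136), the shoulder at row 174, and the rest blocks at rows 210 and 328.

```bash
python3 - <<'E'
from h import *
import pickle
c=pickle.load(open("w2.pkl","rb"));im=cv2.imread("pics/w2.png").astype(int)
hsv=cv2.cvtColor(im.astype(np.uint8),cv2.COLOR_BGR2HSV)
pts=[]
for r in(185,195,225,240,260,280,300,315):
    row=hsv[r,285:335];
    m=np.where((row[:,1]>140)&(row[:,2]<112))[0]
    print(r,285+m.min(),285+m.max(),len(m),[tuple(int(v) for v in row[i,1:]) for i in (5,12,23,38)] if r in(240,)else"")
    if len(m):pts.append(onz(c,(285+(m.min()+m.max())/2,r),33))
pts=np.array(pts);print(pts.round(1))
pf=np.polyfit(pts[:,1],pts[:,0],1);print(pf,np.degrees(np.arctan2(-1,-pf[0]))%180)
tip=onz(c,(308,136),33);sh=onz(c,(308,174),33);b1=onz(c,(308,204),30);b2=onz(c,(308,336),30)
print("tip",tip,"sh",sh,np.linalg.norm(tip-sh),b1,b2)
col=hsv[125:180,308,1:];print([(125+i,int(a),int(b)) for i,(a,b) in enumerate(col) if i<16])
E
```

```text
185 297 318 22 
195 297 318 22 
225 289 319 31 
240 289 319 31 [(179, 97), (220, 44), (170, 81), (163, 127)]
260 290 319 30 
280 290 319 30 
300 290 318 29 
315 290 319 30 
[[ 470.4  -86.9   33. ]
 [ 473.8  -97.1   33. ]
 [ 480.6 -129.8   33. ]
 [ 485.9 -146.    33. ]
 [ 493.8 -168.1   33. ]
 [ 501.3 -191.    33. ]
 [ 508.6 -214.8   33. ]
 [ 515.1 -232.9   33. ]]
[-3.06220255e-01  4.42702954e+02] 107.02564919565438
tip [455.01125497 -38.90139803  33.        ] sh [467.24850961 -75.71907653  33.        ] 38.79809082192258 [ 477.46909438 -106.67672588   30.        ] [ 528.25292964 -259.46777053   30.        ]
[(125, 53, 154), (126, 53, 153), (127, 56, 154), (128, 55, 154), (129, 54, 156), (130, 55, 153), (131, 56, 150), (132, 54, 151), (133, 56, 149), (134, 72, 128), (135, 108, 99), (136, 150, 80), (137, 192, 73), (138, 178, 79), (139, 160, 78), (140, 165, 79)]
```

```bash
python3 - <<'E'
from h import *
import pickle
c=pickle.load(open("w2.pkl","rb"));im=cv2.imread("pics/w2.png")
hsv=cv2.cvtColor(im,cv2.COLOR_BGR2HSV)
# pin proper: use value/edge profile
for r in(160,190,250,300):print(r,[(285+i,int(a),int(b),int(v)) for i,(a,b,v) in enumerate(hsv[r,285:335]) if i%1==0 and (287<285+i<300 or 312<285+i<324)])
for u in (307.5,308,307):
    A=onz(c,(307.7,135.5),33);B=onz(c,(u,310),33);d=(A-B)/np.linalg.norm(A-B);print(u,A,np.degrees(np.arctan2(d[1],d[0])),"origin",A-174*d)
E
```

```text
160 [(288, 19, 53, 105), (289, 18, 60, 110), (290, 19, 59, 103), (291, 18, 57, 103), (292, 18, 54, 113), (293, 17, 55, 145), (294, 17, 52, 152), (295, 19, 60, 152), (296, 17, 54, 155), (297, 19, 56, 154), (298, 19, 52, 153), (299, 18, 54, 150), (313, 11, 96, 85), (314, 17, 56, 127), (315, 19, 54, 138), (316, 20, 55, 139), (317, 19, 58, 141), (318, 17, 56, 142), (319, 18, 53, 143), (320, 19, 59, 143), (321, 19, 60, 145), (322, 19, 59, 143), (323, 18, 56, 140)]
190 [(288, 20, 59, 103), (289, 18, 58, 106), (290, 18, 58, 102), (291, 18, 58, 101), (292, 16, 51, 104), (293, 16, 51, 105), (294, 20, 53, 105), (295, 19, 59, 95), (296, 10, 89, 63), (297, 10, 149, 48), (298, 11, 180, 44), (299, 4, 156, 44), (313, 9, 179, 84), (314, 10, 173, 81), (315, 10, 177, 78), (316, 10, 167, 78), (317, 11, 177, 72), (318, 10, 165, 71), (319, 12, 115, 80), (320, 17, 69, 119), (321, 19, 57, 139), (322, 17, 55, 145), (323, 19, 55, 143)]
250 [(288, 18, 77, 96), (289, 14, 153, 90), (290, 16, 189, 93), (291, 13, 176, 97), (292, 14, 179, 97), (293, 12, 167, 99), (294, 14, 173, 99), (295, 14, 175, 93), (296, 13, 1
[... 404 characters left out ...]
, 178, 96), (294, 14, 172, 98), (295, 14, 170, 99), (296, 15, 178, 90), (297, 15, 190, 63), (298, 12, 208, 43), (299, 9, 194, 50), (313, 10, 161, 79), (314, 11, 193, 78), (315, 12, 174, 79), (316, 11, 171, 76), (317, 11, 196, 69), (318, 12, 197, 75), (319, 13, 171, 112), (320, 14, 182, 132), (321, 14, 180, 136), (322, 14, 178, 130), (323, 14, 180, 132)]
307.5 [454.56062456 -38.5294562   33.        ] 108.3048072051911 origin [ 509.20917225 -203.72490479   33.        ]
308 [454.56062456 -38.5294562   33.        ] 108.4757164351714 origin [ 509.70169465 -203.56115736   33.        ]
307 [454.56062456 -38.5294562   33.        ] 108.13390559913783 origin [ 508.7161856  -203.88717513   33.        ]
```

```bash
python3 - <<'E'
from h import *
o=env.get_obs();print(o["ee_pos"],o["joint_velocities"].round(3));shares([509.5,-202.5,90],108.4)
E
```

```text
[ 490.99451601 -113.0609074   201.10779131] [-0.038  0.008 -0.026 -0.002 -0.002  0.001  0.   ]
shift [-0.2268 -0.0291  0.2775] turn [ 0.0004 -0.0003  0.0029] dist 143.8
```

```bash
python3 -m handwheel '[[[-0.227,-0.029,0.277,0,0,0.003,1],[-0.227,-0.029,0.277,0,0,0.003,1],[-0.227,-0.029,0.277,0,0,0.003,1],[-0.227,-0.029,0.277,0,0,0.003,1],[-0.227,-0.029,0.277,0,0,0.003,1],[-0.227,-0.029,0.277,0,0,0.003,1],[-0.227,-0.029,0.277,0,0,0.003,1],[-0.227,-0.029,0.277,0,0,0.003,1]]]'; python3 - <<'E'
from h import *
import pickle
for i in range(3):
    o=env.get_obs();c=env.calibration("wrist");im=env.get_image("wrist");print(o["t"],o["joint_velocities"].round(3)[:3],o["ee_pos"])
cv2.imwrite("pics/w3.png",im);pickle.dump(c,open("w3.pkl","wb"));shares([509.5,-202.5,33],108.4)
E
```

```text
t: 3.03
ee_pos: [510.7, -201.7, 91.2]
tcp_rot: [0.001, 0.584, 0.812, 0.001]
wrist_force: [-0.0, 0.2, -0.8]
finger_gap: 1.002
gripper_force: 0.0
3.0333 [ 0.006 -0.004  0.006] [ 510.69593469 -201.70520736   91.22766468]
3.0833 [0.009 0.001 0.005] [ 510.5730082  -202.09261759   91.24744046]
3.1333 [0.01  0.007 0.005] [ 510.39013986 -202.54880983   91.13760197]
shift [ 0.0016 -0.0015  0.1449] turn [0.0006 0.0002 0.0003] dist 58.0
```

View pics/w3.png

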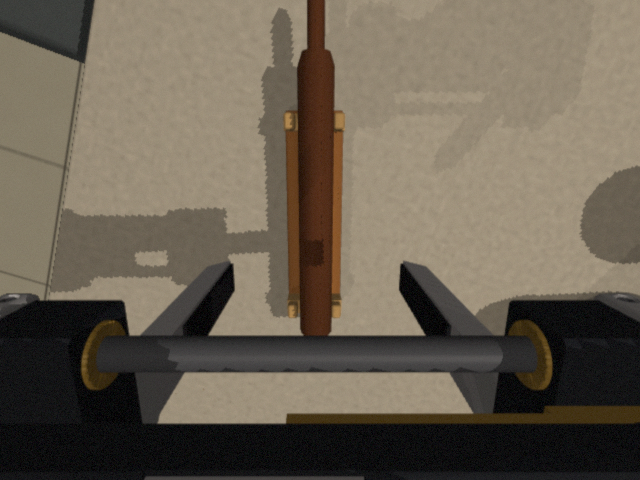

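The pin is centred between the fingertips: its column is 316 and the fingertips are at 232 and 401. The rest blocks are at rows 121 and 303. Next I check the position along the axis.

```bash
python3 - <<'E'
from h import *
import pickle
c=pickle.load(open("w3.pkl","rb"))
u=np.array([np.cos(np.radians(108.4)),np.sin(np.radians(108.4)),0]);v=np.array([-u[1],u[0],0])
tcp=np.array([510.4,-202.5,0])
for n,p,z,x in(("shoulder",(316,52),33,134),("blk+ mid",(316,121),30,90),("blk- mid",(316,304),30,-60),("body front blk edge",(316,111),30,96)):
    P=onz(c,p,z)-tcp;print(n,"x est TCP in pin frame",x-P@u,"lat",P@v)
for r in(100,200,260):
    P=onz(c,(316,r),33)-tcp;print(r,P@v)
E
```

```text
shoulder x est TCP in pin frame 0.02536929886548478 lat 1.123017931395653
blk+ mid x est TCP in pin frame 0.3752082986788139 lat 1.0498678582876582
blk- mid x est TCP in pin frame -6.40298930083646 lat 0.83648652962807
body front blk edge x est TCP in pin frame -0.4266452627607009 lat 1.060001710298742
100 1.077452862406659
200 0.9723846888315729
260 0.9017335742198564
```

```bash
python3 -m handwheel '[[[0,-0.002,0.08,0,0,0,1],[0,-0.002,0.145,0,0,0,1],[0,-0.002,0.145,0,0,0,1],[0,-0.002,0.145,0,0,0,1],[0,-0.002,0.145,0,0,0,1]]]'; python3 -m handwheel '[[[0,0,0,0,0,0,-1],[0,0,0,0,0,0,-1],[0,0,0,0,0,0,-1],[0,0,0,0,0,0,-1],[0,0,0,0,0,0,-1],[0,0,0,0,0,0,-1]]]' 35
```

```text
t: 3.6
ee_pos: [509.3, -204.6, 33.0]
tcp_rot: [0.001, 0.585, 0.811, 0.0]
wrist_force: [0.6, -0.2, -0.3]
finger_gap: 1.003
gripper_force: 0.0
t: 4.1
ee_pos: [508.6, -204.4, 32.0]
tcp_rot: [0.0, 0.585, 0.811, 0.0]
wrist_force: [-0.9, -0.1, 0.2]
finger_gap: 0.606
gripper_force: 0.0
```

```bash
python3 -m handwheel '[[[0,0,0,0,0,0,-1],[0,0,0,0,0,0,-1],[0,0,0,0,0,0,-1],[0,0,0,0,0,0,-1],[0,0,0,0,0,0,-1],[0,0,0,0,0,0,-1],[0,0,0,0,0,0,-1]]]'
```

```text
t: 4.68
ee_pos: [508.8, -204.3, 31.9]
tcp_rot: [0.0, 0.585, 0.811, 0.0]
wrist_force: [1.0, -0.2, 3.8]
finger_gap: 0.116
gripper_force: 2.5
```

```bash
python3 -m handwheel '[[[0,0,0,0,0,0,-1],[0,0,0,0,0,0,-1]]]'; python3 - <<'E'
from h import *
im=env.get_image("wrist");s=env.get_image("side")
cv2.imwrite("pics/w4.png",np.hstack([im[0:480,120:520],cv2.resize(s[240:440,180:350],(400,480))]))
E
```

```text
t: 4.85
ee_pos: [509.7, -204.4, 33.0]
tcp_rot: [0.001, 0.585, 0.811, 0.001]
wrist_force: [-0.1, 1.5, 11.2]
finger_gap: 0.01
gripper_force: 6.4
```

View pics/w4.png

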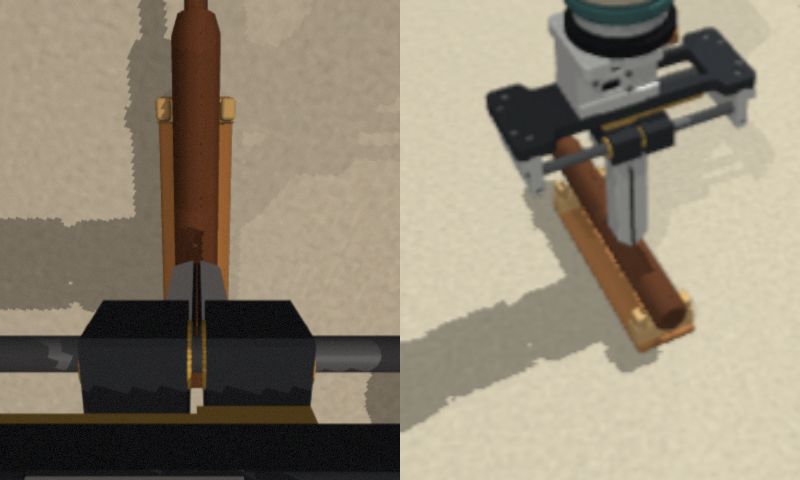

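The left picture shows the fingers shut at (195,290) over the pin. The right one shows the fingertips ending on the pin's top, so the grasp missed. I'll check the heights.

```bash
python3 - <<'E'
from h import *
c=env.calibration("side");o=env.get_obs();print(o["ee_pos"],o["wrist_force"],o["finger_gap"])
f=lambda p:np.array([(p[0]-180)*400/170+400,(p[1]-240)*480/200]).round()
for z in(14,33,46,65,110):print(z,f(proj(c,[509.7,-204.4,z])))
u=np.array([np.cos(np.radians(108.4)),np.sin(np.radians(108.4)),0])
for x in(-78,0,134):print(x,f(proj(c,np.array([509.4,-203,33])+u*x)))
cw=env.calibration("wrist")
for z in(14,33,46):print(z,proj(cw,[509.7,-204.4,z]))
E
```

```text
[ 509.79369858 -204.38602973   33.03104282] [-0.01611495  1.52680146  8.58499277] 0.005319243940133825
14 [629. 265.]
33 [628. 247.]
46 [628. 234.]
65 [627. 215.]
110 [626. 168.]
-78 [674. 318.]
0 [628. 246.]
134 [562. 142.]
14 [317.38598195 257.81732578]
33 [317.58865806 267.52955796]
46 [317.7498525  275.25398954]
```

The wrist picture explains it. The open tips are 169 px apart for 94 mm, so they sit about 186 mm from the camera. That puts them some 15 mm behind the reported TCP, not 19 mm ahead, so the fingers rode over the pin's top (z≈46). The cure is to raise, open and go about 32 mm deeper.

```bash
python3 -m handwheel '[[[0,0,-0.05,0,0,0,1],[0,0,-0.05,0,0,0,1],[0,0,-0.05,0,0,0,1],[0,0,-0.05,0,0,0,1],[0,0,-0.05,0,0,0,1],[0,0,-0.05,0,0,0,1],[0,0,-0.05,0,0,0,1],[0,0,-0.05,0,0,0,1]]]'; python3 -m handwheel '[[[0,0,0,0,0,0,0.6],[0,0,0,0,0,0,0.6],[0,0,0,0,0,0,0.6],[0,0,0,0,0,0,0.6]]]'; python3 - <<'E'
from h import *
o=env.get_obs();c=env.calibration("wrist");im=env.get_image("wrist")
cv2.imwrite("pics/w5.png",im);print(o["ee_pos"])
hsv=cv2.cvtColor(im,cv2.COLOR_BGR2HSV)
tcp=o["ee_pos"]
u=np.array([np.cos(np.radians(108.4)),np.sin(np.radians(108.4)),0]);v=np.array([-u[1],u[0],0])
for r in(60,80,130,200,240):
    m=[i for i in range(270,370) if hsv[r,i,0]<=12 and hsv[r,i,1]>135 and hsv[r,i,2]<105]
    print(r,m[0],m[-1],len(m),(onz(c,((m[0]+m[-1])/2,r),33)-tcp)@v)
E
```

```text
t: 5.62
ee_pos: [508.2, -204.3, 51.3]
tcp_rot: [-0.0, 0.585, 0.811, -0.0]
wrist_force: [-0.7, 0.7, 0.3]
finger_gap: 0.539
gripper_force: 0.0
t: 5.95
ee_pos: [508.5, -204.4, 51.8]
tcp_rot: [0.0, 0.585, 0.811, 0.0]
wrist_force: [0.3, -0.4, 0.0]
finger_gap: 0.79
gripper_force: 0.0
[ 508.53732698 -204.36731466   51.75043136]
60 295 336 40 1.2501950853840254
80 294 335 38 1.849371210216783
130 295 336 40 1.3059763624611378
200 295 334 37 2.0015826864791815
240 296 334 36 1.7318342382043115
```

View pics/w5.png

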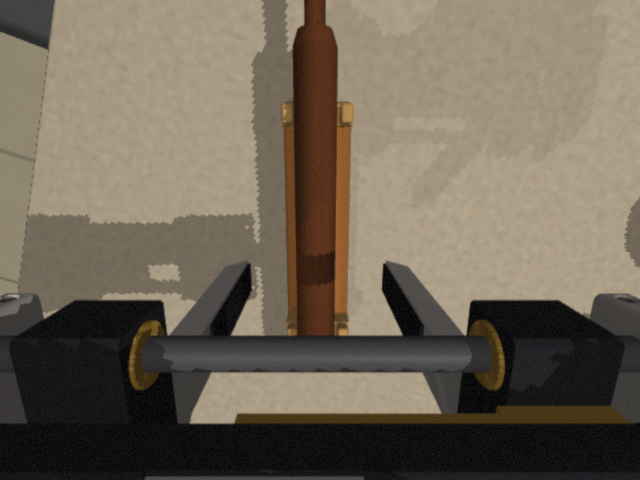

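The pin still lies in its rest, centred at column 316 between tips at 250 and 383. Descending deeper while watching the force.

```bash
python3 -m handwheel '[[[0,0,0.06,0,0,0,0.6],[0,0,0.1,0,0,0,0.6],[0,0,0.11,0,0,0,0.6],[0,0,0.122,0,0,0,0.6],[0,0,0.122,0,0,0,0.6]]]'; python3 -m handwheel '[[[0,0,0,0,0,0,-1],[0,0,0,0,0,0,-1],[0,0,0,0,0,0,-1],[0,0,0,0,0,0,-1],[0,0,0,0,0,0,-1],[0,0,0,0,0,0,-1],[0,0,0,0,0,0,-1],[0,0,0,0,0,0,-1]]]' 35;python3 -m handwheel '[[[0,0,0,0,0,0,-1],[0,0,0,0,0,0,-1],[0,0,0,0,0,0,-1],[0,0,0,0,0,0,-1]]]'
```

```text
t: 6.42
ee_pos: [508.2, -204.4, 2.6]
tcp_rot: [-0.0, 0.585, 0.811, -0.0]
wrist_force: [-0.2, 0.2, 0.7]
finger_gap: 0.8
gripper_force: 0.0
t: 7.08
ee_pos: [508.4, -204.4, 3.0]
tcp_rot: [-0.0, 0.585, 0.811, -0.0]
wrist_force: [0.9, 0.1, 1.7]
finger_gap: 0.271
gripper_force: 22.1
t: 7.42
ee_pos: [508.4, -204.4, 3.0]
tcp_rot: [-0.0, 0.585, 0.811, -0.0]
wrist_force: [-1.4, 0.5, 1.4]
finger_gap: 0.264
gripper_force: 35.0
```

The grip is good: the opening equals 26 mm and the force is 35 N. The pin axis is 30 mm above the reported TCP height, so insertion needs ee z = 32. Now lift and plan.

```bash
python3 -m handwheel '[[[0,0,-0.05,0,0,0,-1],[0,0,-0.1,0,0,0,-1],[0,0,-0.14,0,0,0,-1],[0,0,-0.14,0,0,0,-1]]]'; python3 - <<'E'
from h import *
shares([556.6,-87.7,55],87.4)
E
```

```text
t: 7.75
ee_pos: [510.4, -205.3, 61.3]
tcp_rot: [0.002, 0.585, 0.811, 0.001]
wrist_force: [0.6, -0.1, -1.3]
finger_gap: 0.265
gripper_force: 35.0
shift [0.2427 0.2019 0.0158] turn [0.0014 0.0008 0.1163] dist 126.5
```

```bash
python3 -m handwheel '[[[0.243,0.205,0.015,0,0,0.117,-1],[0.243,0.205,0.015,0,0,0.117,-1],[0.243,0.205,0.015,0,0,0.117,-1],[0.243,0.205,0.015,0,0,0.117,-1],[0.243,0.205,0.015,0,0,0.117,-1],[0.243,0.205,0.015,0,0,0.117,-1],[0.243,0.205,0.015,0,0,0.117,-1]]]'; python3 -m handwheel '[[[0,0,0,0,0,0,-1],[0,0,0,0,0,0,-1],[0,0,0,0,0,0,-1],[0,0,0,0,0,0,-1]]]'; python3 - <<'E'
from h import *
shares([556.6,-87.7,32],87.4)
E
```

```text
t: 8.33
ee_pos: [554.8, -88.2, 52.5]
tcp_rot: [0.0, 0.724, 0.69, -0.001]
wrist_force: [-0.6, 0.9, -1.0]
finger_gap: 0.269
gripper_force: 35.0
t: 8.67
ee_pos: [555.6, -87.2, 53.0]
tcp_rot: [0.0, 0.724, 0.69, 0.0]
wrist_force: [1.0, -0.5, -0.9]
finger_gap: 0.268
gripper_force: 35.0
shift [-0.0011  0.0027  0.0526] turn [ 0.     -0.     -0.0012] dist 21.1
```

```bash
python3 -m handwheel '[[[-0.001,0.0025,0.0525,0,0,-0.001,-1],[-0.001,0.0025,0.0525,0,0,-0.001,-1],[-0.001,0.0025,0.0525,0,0,-0.001,-1],[-0.001,0.0025,0.0525,0,0,-0.001,-1],[-0.001,0.0025,0.0525,0,0,-0.001,-1],[-0.001,0.0025,0.0525,0,0,-0.001,-1]]]'; python3 - <<'E'
from h import *
import pickle
o=env.get_obs();c=env.calibration("wrist");w=env.get_image("wrist");t=env.get_image("top");s=env.get_image("side")
for n,i in(("w",w),("t",t),("s",s)):cv2.imwrite(f"pics/{n}6.png",i)
pickle.dump((o,c),open("w6.pkl","wb"));print(o["ee_pos"],o["tcp_rot"])
A=cv2.resize(w[0:250,220:440],(528,600),interpolation=cv2.INTER_CUBIC)
B=cv2.resize(s[180:290,250:340],(272,332),interpolation=cv2.INTER_CUBIC)
C=cv2.resize(t[245:330,270:365],(272,268),interpolation=cv2.INTER_CUBIC)
cv2.imwrite("pics/c6.png",np.hstack([A,np.vstack([B,C])]))
E
```

```text
t: 9.17
ee_pos: [557.1, -86.8, 32.6]
tcp_rot: [0.0, 0.723, 0.691, 0.0]
wrist_force: [-0.0, -0.0, -1.9]
finger_gap: 0.267
gripper_force: 35.0
[557.14492568 -86.8387168   32.62332608] [3.83117858e-04 7.22622070e-01 6.91243157e-01 3.08485395e-04]
```

View pics/c6.png

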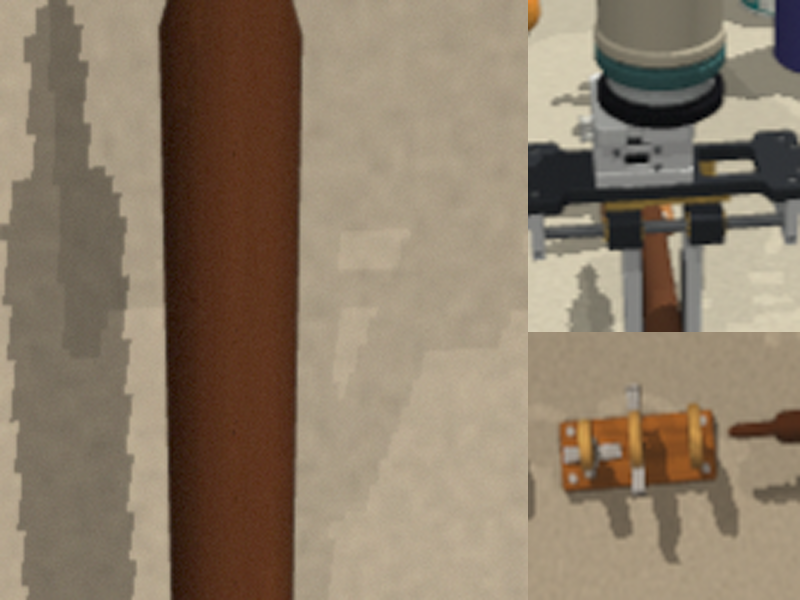

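The last picture shows the pin straight ahead in the fingers, and in the top crop its tip at (730,432) faces the largest ring at (695,436). I'll quantify the lateral and height alignment from the raw pictures.

```bash
python3 - <<'E'
from h import *
import pickle
o,cw=pickle.load(open("w6.pkl","rb"));c=env.calibration("top");t=cv2.imread("pics/t6.png");w=cv2.imread("pics/w6.png")
U=lambda X,Y:(270+(X-528)/2.863-.3,245+(Y-332)/3.153-.3)
e=np.array([.0454,.999,0]);n=np.array([-.999,.0454,0]);tcp=o["ee_pos"]*[1,1,0]
def pr(nm,a,b=None,z=62):
    P=onz(c,U(*a),z);L=0
    if b:Q=onz(c,U(*b),z);L=np.linalg.norm(P-Q);P=(P+Q)/2
    print(nm,P.round(1),"along",((P-tcp)@e).round(1),"lat",((P-tcp)@n).round(2),"size",round(float(L),1))
pr("tip",(730,432));pr("body",(790,412),(790,441));pr("hous",(633,387),(638,493));pr("entry",(691,406),(699,468));pr("mid",(630,408),(637,468));pr("small",(580,420),(587,470))
pr("screwsN",(705,418),(707,469),14);pr("screwsF",(572,431),(575,482),14)
# pitch from body widths in wrist view
hsv=cv2.cvtColor(w,cv2.COLOR_BGR2HSV);g=w[:,:,2].astype(float)
f=240/np.tan(np.radians(cw["vertical_fov"])/2)
for r in(25,60,100,150,200,235):
    gr=np.abs(np.diff(hsv[r-3:r+4,265:365,1].astype(float).mean(0)))
    l=np.argmax(gr[:45])+265;rr=np.argmax(gr[55:])+55+265
    wd=rr-l;yc=(r-cw["cy"])/f;dep=f*26/wd;P=np.array(cw["R"]).T@(dep*np.array([0,yc,1])-cw["t"])
    print(r,l,rr,wd,"z",P[2].round(1),"along",((P-tcp)@e).round(1))
E
```

```text
tip [561.9  87.4  62. ] along 174.3 lat 3.19 size 0.0
body [560.   36.6  62. ] along 123.5 lat 2.75 size 22.5
hous [565.7 167.2  62. ] along 254.2 lat 3.01 size 82.0
entry [561.7 117.2  62. ] along 204.0 lat 4.7 size 48.4
mid [567.2 168.8  62. ] along 255.8 lat 1.56 size 46.8
small [566.9 211.2  62. ] along 298.2 lat 3.79 size 39.1
screwsN [562.6 107.   14. ] along 193.9 lat 3.36 size 41.0
screwsF [566.3 223.5  14. ] along 310.4 lat 4.98 size 41.0
25 286 344 58 z 57.1 along 123.3
60 287 343 56 z 55.0 along 109.5
100 288 343 55 z 56.4 along 91.9
150 289 342 53 z 55.9 along 69.0
200 290 341 51 z 55.4 along 44.2
235 291 341 50 z 56.3 along 26.1
```

Pin and rack agree laterally to about 1 mm and the pin is level. Inserting in steps and watching the forces.

```bash
python3 -m handwheel '[[[0.02,0,0.0015,0,0,0,-1],[0.04,0,0.0015,0,0,0,-1],[0.06,0,0.0015,0,0,0,-1],[0.08,0,0.0015,0,0,0,-1],[0.1,0,0.0015,0,0,0,-1],[0.12,0,0.0015,0,0,0,-1],[0.14,0,0.0015,0,0,0,-1],[0.14,0,0.0015,0,0,0,-1]]]'; python3 - <<'E'
from h import *
o=env.get_obs();p=o["ee_pos"];e=np.array([.0454,.999,0]);print(o["wrist_force"],o["moment"],"travel",(p-[557.1,-87,0])@e,"lat",(p-[556.6,-87.7,0])@[-.999,.0454,0])
E
```

```text
t: 9.98
ee_pos: [559.2, -27.9, 31.2]
tcp_rot: [-0.001, 0.722, 0.692, 0.0]
wrist_force: [-0.3, -0.2, -1.1]
finger_gap: 0.266
gripper_force: 35.0
[-0.25200761 -0.15181062 -1.12160449] [-0.09554364  0.06770242  0.00558065] travel 59.128075444110635 lat 0.07434298515769802
```

```bash
python3 -m handwheel '[[[0.015,0,-0.001,0,0,0,-1],[0.03,0,-0.001,0,0,0,-1],[0.045,0,-0.001,0,0,0,-1],[0.06,0,-0.001,0,0,0,-1],[0.075,0,-0.001,0,0,0,-1],[0.09,0,-0.001,0,0,0,-1],[0.1,0,-0.001,0,0,0,-1],[0.1,0,-0.001,0,0,0,-1]]]'; python3 - <<'E'
from h import *
o=env.get_obs();p=o["ee_pos"];e=np.array([.0454,.999,0]);print(o["wrist_force"],o["moment"],"travel",(p-[557.1,-87,0])@e,"lat",(p-[556.6,-87.7,0])@[-.999,.0454,0])
E
```

```text
t: 10.65
ee_pos: [561.0, 10.7, 31.7]
tcp_rot: [-0.0, 0.722, 0.692, 0.0]
wrist_force: [-0.3, -0.4, -1.5]
finger_gap: 0.265
gripper_force: 35.0
[-0.33434859 -0.36689444 -1.52267344] [-0.06326503  0.10084622 -0.03310407] travel 97.77909094175054 lat 0.10427848933167166
```

```bash
python3 -m handwheel '[[[0.01,0,0,0,0,0,-1],[0.02,0,0,0,0,0,-1],[0.03,0,0,0,0,0,-1],[0.04,0,0,0,0,0,-1],[0.045,0,0,0,0,0,-1],[0.045,0,0,0,0,0,-1]]]' 50; python3 -m handwheel '[[[0.01,0,0,0,0,0,-1],[0.02,0,0,0,0,0,-1],[0.03,0,0,0,0,0,-1],[0.03,0,0,0,0,0,-1]]]'; python3 - <<'E'
from h import *
o=env.get_obs();p=o["ee_pos"];e=np.array([.0454,.999,0]);print(o["wrist_force"],o["moment"],"travel",(p-[557.1,-87,0])@e,"lat",(p-[556.6,-87.7,0])@[-.999,.0454,0])
E
```

```text
t: 11.15
ee_pos: [561.8, 28.0, 31.7]
tcp_rot: [-0.0, 0.722, 0.692, 0.0]
wrist_force: [-0.1, -0.2, -0.5]
finger_gap: 0.261
gripper_force: 50.0
t: 11.48
ee_pos: [562.3, 37.4, 31.8]
tcp_rot: [0.001, 0.723, 0.691, -0.001]
wrist_force: [-0.9, -4.1, -1.4]
finger_gap: 0.261
gripper_force: 50.0
[-0.94075184 -4.09828617 -1.41920014] [-1.00303219  0.1670413   0.0021311 ] travel 124.5267112451233 lat -0.0018248032379259724
```

```bash
python3 -m handwheel '[[[0.006,0,0,0,0,0,-1],[0.012,0,0,0,0,0,-1],[0.018,0,0,0,0,0,-1],[0.024,0,0,0,0,0,-1],[0.03,0,0,0,0,0,-1],[0.03,0,0,0,0,0,-1]]]'; python3 -m handwheel '[[[0.003,0,0,0,0,0,-1],[0.006,0,0,0,0,0,-1],[0.009,0,0,0,0,0,-1],[0.012,0,0,0,0,0,-1]]]'
```

```text
t: 11.98
ee_pos: [562.7, 49.5, 31.7]
tcp_rot: [0.001, 0.723, 0.691, -0.001]
wrist_force: [-1.0, -4.1, -1.5]
finger_gap: 0.26
gripper_force: 50.0
t: 12.32
ee_pos: [563.0, 54.0, 31.8]
tcp_rot: [0.001, 0.723, 0.691, -0.001]
wrist_force: [-0.6, -5.6, -1.5]
finger_gap: 0.263
gripper_force: 50.0
```

```bash
python3 - <<'E'
from h import *
o=env.get_obs();p=o["ee_pos"];e=np.array([.0454,.999,0]);print(o["wrist_force"],o["moment"],"travel",(p-[557.1,-87,0])@e,"lat",(p-[556.6,-87.7,0])@[-.999,.0454,0])
E
```

```text
[-0.56693329 -5.63428509 -1.45572065] [-1.38297127  0.18755163  0.01591685] travel 141.0818938426916 lat 0.07811577508497723
```

```bash
python3 -m handwheel '[[[0.003,0,0,0,0,0,-1],[0.006,0,0,0,0,0,-1],[0.009,0,0,0,0,0,-1]]]'; 
```

```text
t: 12.57
ee_pos: [563.1, 57.6, 31.7]
tcp_rot: [0.001, 0.723, 0.691, -0.001]
wrist_force: [-0.2, -5.7, -1.3]
finger_gap: 0.263
gripper_force: 50.0
```

```bash
python3 -m handwheel '[[[0.003,0,0,0,0,0,-1],[0.006,0,0,0,0,0,-1],[0.009,0,0,0,0,0,-1]]]'; 
```

```text
t: 12.82
ee_pos: [563.3, 61.2, 31.7]
tcp_rot: [0.001, 0.723, 0.691, -0.001]
wrist_force: [-0.1, -5.0, -0.8]
finger_gap: 0.264
gripper_force: 50.0
```

```bash
python3 -m handwheel '[[[0.003,0,0,0,0,0,-1],[0.005,0,0,0,0,0,-1]]]'; 
```

```text
t: 12.98
ee_pos: [563.4, 63.3, 31.7]
tcp_rot: [0.001, 0.723, 0.691, -0.001]
wrist_force: [0.2, -6.0, -0.8]
finger_gap: 0.263
gripper_force: 50.0
```

```bash
python3 -m handwheel '[[[0.002,0,0,0,0,0,-1],[0.004,0,0,0,0,0,-1]]]'
```

```text
t: 13.15
ee_pos: [563.4, 64.8, 31.7]
tcp_rot: [0.001, 0.723, 0.691, -0.001]
wrist_force: [-0.3, -6.0, -0.8]
finger_gap: 0.267
gripper_force: 50.0
```

```bash
python3 -m handwheel '[[[0.002,0,0,0,0,0,-1],[0.004,0,0,0,0,0,-1]]]'
```

```text
t: 13.32
ee_pos: [563.5, 66.4, 31.7]
tcp_rot: [0.001, 0.723, 0.691, -0.001]
wrist_force: [-0.2, -5.9, -1.4]
finger_gap: 0.262
gripper_force: 50.0
```

```bash
python3 -m handwheel '[[[0.002,0,0,0,0,0,-1],[0.004,0,0,0,0,0,-1]]]'
```

```text
t: 13.48
ee_pos: [563.5, 68.0, 31.7]
tcp_rot: [0.001, 0.723, 0.691, -0.001]
wrist_force: [-0.4, -5.9, -0.6]
finger_gap: 0.266
gripper_force: 50.0
```

```bash
python3 -m handwheel '[[[0.002,0,0,0,0,0,-1],[0.004,0,0,0,0,0,-1]]]'
```

```text
t: 13.65
ee_pos: [563.6, 68.9, 31.7]
tcp_rot: [0.001, 0.723, 0.691, -0.001]
wrist_force: [-0.9, -8.0, -0.9]
finger_gap: 0.264
gripper_force: 50.0
```

```bash
python3 -m handwheel '[[[0.002,0,0,0,0,0,-1],[0.004,0,0,0,0,0,-1]]]'
```

```text
t: 13.82
ee_pos: [563.6, 68.9, 31.7]
tcp_rot: [0.002, 0.723, 0.69, -0.002]
wrist_force: [-0.5, -11.0, -0.5]
finger_gap: 0.263
gripper_force: 50.0
```

```bash
python3 -m handwheel '[[[0.002,0,0,0,0,0,-1],[0.004,0,0,0,0,0,-1]]]'
```

```text
t: 13.98
ee_pos: [563.6, 68.9, 31.7]
tcp_rot: [0.002, 0.724, 0.69, -0.002]
wrist_force: [-0.6, -13.4, 0.5]
finger_gap: 0.258
gripper_force: 50.0
```

The pin has stopped at y=68.9, travel 156 mm, which matches the ring seen earlier, and the force is building. Hold it there.

```bash
python3 -m handwheel '[[[0.0005,0,0,0,0,0,-1],[0.0005,0,0,0,0,0,-1],[0.0005,0,0,0,0,0,-1],[0.0005,0,0,0,0,0,-1]]]'; python3 -m handwheel '[[[0,0,0,0,0,0,-1],[0,0,0,0,0,0,-1],[0,0,0,0,0,0,-1],[0,0,0,0,0,0,-1]]]'
```

```text
t: 14.32
ee_pos: [563.5, 68.8, 31.7]
tcp_rot: [0.002, 0.724, 0.69, -0.002]
wrist_force: [-1.7, -11.8, -0.9]
finger_gap: 0.266
gripper_force: 50.0
t: 14.65
ee_pos: [563.5, 68.9, 31.7]
tcp_rot: [0.002, 0.724, 0.69, -0.002]
wrist_force: [-0.9, -12.4, -2.0]
finger_gap: 0.267
gripper_force: 50.0
```

```bash
python3 -m handwheel '[[[0.003,0,0,0,0,0,-1],[0.003,0,0,0,0,0,-1],[0.003,0,0,0,0,0,-1],[0.003,0,0,0,0,0,-1]]]'; python3 -m handwheel '[[[0,0,0,0,0,0,-1],[0,0,0,0,0,0,-1],[0,0,0,0,0,0,-1],[0,0,0,0,0,0,-1]]]';python3 -m handwheel '[[[0,0,0,0,0,0,-1],[0,0,0,0,0,0,-1],[0,0,0,0,0,0,-1],[0,0,0,0,0,0,-1]]]'
```

```text
t: 14.98
ee_pos: [563.5, 68.8, 31.7]
tcp_rot: [0.003, 0.724, 0.69, -0.003]
wrist_force: [-1.3, -14.8, -0.7]
finger_gap: 0.261
gripper_force: 50.0
t: 15.32
ee_pos: [563.5, 68.8, 31.7]
tcp_rot: [0.003, 0.724, 0.69, -0.003]
wrist_force: [-2.5, -15.0, -1.2]
finger_gap: 0.263
gripper_force: 50.0
t: 15.65
ee_pos: [563.5, 68.9, 31.7]
tcp_rot: [0.003, 0.724, 0.69, -0.003]
wrist_force: [-1.3, -14.6, -0.2]
finger_gap: 0.261
gripper_force: 50.0
```

```bash
python3 -m handwheel '[[[0,0,0,0,0,0,0.2],[0,0,0,0,0,0,0.2],[0,0,0,0,0,0,0.2],[0,0,0,0,0,0,0.2],[0,0,0,0,0,0,0.2],[0,0,0,0,0,0,0.2],[0,0,0,0,0,0,0.2],[0,0,0,0,0,0,0.2]]]'; python3 -m handwheel '[[[0,0,-0.02,0,0,0,0.2],[0,0,-0.06,0,0,0,0.2],[0,0,-0.12,0,0,0,0.2],[0,0,-0.2,0,0,0,0.2],[-0.1,0,-0.3,0,0,0,0.2],[-0.15,0,-0.35,0,0,0,0.2],[-0.15,0,-0.35,0,0,0,0.2],[-0.15,0,-0.35,0,0,0,0.2]]]'; python3 - <<'E'
from h import *
c=env.calibration("top");t=env.get_image("top");cv2.imwrite("pics/t7.png",t)
e=np.array([.0454,.999,0]);g=np.array([563.5,68.9,62])
hsv=cv2.cvtColor(t,cv2.COLOR_BGR2HSV)
m=((hsv[:,:,0]<=12)|(hsv[:,:,0]>175))&(hsv[:,:,1]>130)&(hsv[:,:,2]<100)
a=proj(c,g-78*e);b=proj(c,g+40*e);print("expected rear end px",a,"x=+40",b,"ee",env.get_obs()["ee_pos"])
for v in range(int(a[1])-4,int(a[1])+6):
    k=np.where(m[v,300:420])[0];print(v,(300+k.min(),300+k.max(),len(k)) if len(k) else None)
for x in(-78,-40,0,25):
    p=proj(c,g+x*e);col=int(round(p[0]));k=np.where(m[int(p[1])-9:int(p[1])+10,col])[0];print(x,p.round(1),(k+int(p[1])-9).tolist())
E
```

```text
t: 16.32
ee_pos: [563.9, 76.3, 31.8]
tcp_rot: [-0.0, 0.723, 0.691, 0.0]
wrist_force: [-0.2, 0.7, -0.2]
finger_gap: 0.6
gripper_force: 0.0
t: 16.98
ee_pos: [562.7, 13.7, 174.5]
tcp_rot: [0.002, 0.724, 0.69, 0.002]
wrist_force: [-1.1, 0.8, -1.1]
finger_gap: 0.597
gripper_force: 0.0
expected rear end px [379.91520366 272.42150651] x=+40 [331.26880601 276.07622867] ee [561.55819927  15.94723782 172.74951301]
268 None
269 None
270 None
271 (np.int64(351), np.int64(365), 15)
272 (np.int64(334), np.int64(365), 30)
273 (np.int64(318), np.int64(366), 43)
274 (np.int64(310), np.int64(366), 52)
275 (np.int64(300), np.int64(366), 57)
276 (np.int64(300), np.int64(366), 57)
277 (np.int64(300), np.int64(366), 57)
-78 [379.9 272.4] []
-40 [364.3 273.6] [271, 272, 273, 274, 275, 276, 277, 278, 279]
0 [347.8 274.8] [272, 273, 274, 275, 276, 277, 278, 279, 280]
25 [337.5 275.6] [273, 274, 275, 276, 277, 278, 279, 280, 281]
```

```bash
python3 -m handwheel '[[[-0.4,0,0,0,0,0,0.2],[-0.4,0,0,0,0,0,0.2],[-0.4,0,0,0,0,0,0.2],[-0.4,0,0,0,0,0,0.2],[-0.4,0,0,0,0,0,0.2],[-0.4,0,0,0,0,0,0.2],[-0.4,0,0,0,0,0,0.2],[-0.4,0,0,0,0,0,0.2]]]'; python3 - <<'E'
from h import *
c=env.calibration("top");t=env.get_image("top");cv2.imwrite("pics/t8.png",t)
hsv=cv2.cvtColor(t,cv2.COLOR_BGR2HSV)
m=((hsv[:,:,0]<=12)|(hsv[:,:,0]>175))&(hsv[:,:,1]>130)&(hsv[:,:,2]<100)
for v in range(268,284,2):
    k=np.where(m[v,290:420])[0];print(v,290+k.min() if len(k) else None,290+k.max() if len(k) else None)
s=env.calibration("side");si=cv2.cvtColor(env.get_image("side"),cv2.COLOR_BGR2HSV);cv2.imwrite("pics/s8.png",cv2.cvtColor(si,cv2.COLOR_HSV2BGR))
e=np.array([.0454,.999,0]);g=np.array([563.5,68.9,62])
M=((si[:,:,0]<=12)|(si[:,:,0]>175))&(si[:,:,1]>120)&(si[:,:,2]<110)
for x in(-78,-60,-20,20):
    p=proj(s,g+x*e);k=np.where(M[int(p[1]),int(p[0])-25:int(p[0])+26])[0];print("side",x,p.round(1),(k.min()+int(p[0])-25,k.max()+int(p[0])-25) if len(k) else None)
E
```

```text
t: 17.7
ee_pos: [554.2, -140.7, 170.8]
tcp_rot: [-0.001, 0.721, 0.693, 0.0]
wrist_force: [-0.9, -0.1, -0.5]
finger_gap: 0.598
gripper_force: 0.0
268 None None
270 366 378
272 334 378
274 310 378
276 293 379
278 292 377
280 292 353
282 293 334
side -78 [290.6 263.9] (np.int64(285), np.int64(295))
side -60 [289.9 259. ] (np.int64(284), np.int64(294))
side -20 [288.4 248.6] (np.int64(283), np.int64(292))
side 20 [286.9 238.8] (np.int64(282), np.int64(291))
```

The pin's rear end is seen at column 378.5. It was expected at 379.9, so the pin is home to within the picture's resolution and has not sprung back.

```bash
python3 -c "
from station import env
print(env.job_done())"
```

```text
the job is handed in; nothing more can be done
None
```

The job is handed in at about 18 s: the pin went through all three rings, stopped at the smallest, was held there at about 12–15 N for over a second, then let go and seen still home; I touched neither the fruit nor the shaker, but my first grasp missed, closing on top of the pin with about 11 N before I went deeper.

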